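# Fit a panel into the back of a picture frame

### The job

The picture frame lies face down on the bench: put the wooden panel into it, batten side up. Hook the panel's end farther from the batten under the steel lip inside the frame, then swing its other end down and press it past the sprung catch until it is fully home: flat on the rebate with the catch sprung back over it. Leave the other things on the bench where they are.

Things in the scene. Friction and masses are not known exactly. Their poses are not given: they have to be found in the camera images.
- frame: Gilt picture frame lying face down, held fast on the bench: x -123.5 to +133.5 mm, y +-109 mm, 24 mm high; two bench stops 60 x 22 x 20 mm high touch it at y = +-120 mm. Origin on the bench; z up; x from lip end to catch end. Inside it a plain wooden liner, 26 mm high, is wedged tight; it carries the rebate, lip and catch, and stands up to 12 mm off to either side along the frame's y: not measured, feel or see it.
- rebate (a point): Mean middle of the rebate (pocket for the panel) at ledge height, 12 mm above the bench; fixed to the frame, axes as the frame's. The true rebate is up to 12 mm off along y, not off in x. It is 153 mm long (x) and 125 mm wide (y), with upright walls 14 mm high; its floor is a 12 mm wide ledge all around, open in the middle. The panel has 3 mm spare in length, 5 mm in width.
- lip_mean (a point): Mean place of the lower free edge of the steel lip, (-66.5, 0, 26) mm in the frame; fixed to the frame: the lip is up to 12 mm off along y with the liner. The lip is a 3 mm thick, 100 mm wide flat strip on the liner's -x end; it overhangs the rebate by 10 mm, its underside 14 mm above the ledge; the rebate's end wall is under it.
- catch_mean (a point): Mean place of the lower nose tip of the sprung-out catch, (69.5, 0, 22) mm in the frame, fixed to the frame: truly up to 12 mm off along y with the liner. A 40 mm wide steel slide at mid +x end; its face is a ramp from the nose tip (7 mm over the rebate) up and back to the wall line; catch and housing are 60 mm wide, up to 39 mm above the bench.
- catch (a joint): How far the catch is pushed back into the liner's end (m): 0 = sprung out, 0.009 = fully back. Spring about 2.5 N at 0 rising to 4 N at 4 mm. Pressing the panel's end down on the ramp pushes it back (about 5 to 15 N on the panel near that end); it springs out over the panel's back once the panel is down.
- panel: Loose wooden panel, 150 (x) x 120 (y) x 8 mm, 160 to 300 g, with one batten on its back as a grip: 18 (x) x 90 (y) mm, 26 mm high (top 34 mm above the underside), centred at x = +15 mm, so nearer the +x end. Origin: centre of the underside; z up through the batten. Starts flat on the bench, batten up. The -x end goes under the lip, the +x end under the catch
- panel_grip (a point): Centre of the panel's batten, 15 mm along +x and 21 mm above the panel's origin; axes as the panel's. The batten is 18 mm thick along x.
- hook_end (a point): Middle of the lower edge of the panel's -x end (the end farther from the batten), at (-75, 0, 0) mm in the panel; axes as the panel's.
- free_end (a point): Middle of the lower edge of the panel's +x end, at (+75, 0, 0) mm in the panel; axes as the panel's.
- jar: Bystander: white jar with orange cap, 84 mm across, 110 mm high, origin under its centre.
- weight: Bystander: brick-coloured weight, 150 x 75 x 50 mm high, origin under its centre.
- brush: Bystander: hand brush lying flat.
- solvent: Bystander: brown glass bottle, 64 mm across, 150 mm high, origin under its centre.

How it is judged:
By the outcome, as a careful person would: the job done as asked, in the order asked, and still so for the second after the job is handed in, with the robot touching nothing.
It also fails if it takes over 67 s, if anything falls off the work surface, if the arm or the gripper's body presses on something with over 40 N, if the wrist force passes 120 N, or if a joint passes its speed limit or range.

### The arm

A 6-joint arm with a two-finger parallel gripper is mounted at the origin on the work surface. World frame = base frame: x ahead of the robot, y to its left, z up, the work surface at z = 0. Lengths are in m, angles in rad, forces in N, time in s.
With the tool pointing down it reaches from about 0.375 to 0.9 m from the base axis. Payload 3.1 kg.
Tool frame: the origin (TCP) lies midway between the tips of the shut fingers; the grasp point (between the pads) lies grip_point_offset behind it (grip_point_offset is the distance from the TCP to the grasp point, in m); y points along the fingers, z is the direction in which the jaws open and shut, and the axes are right-handed (so a half turn about y gives the same grasp; the last joint's range is limited). The gripper opens to 87 mm and grips with 3 to 60 N. Pads are 19 mm wide; open, the fingers measure 117 mm over their backs; the gripper's body (75 mm by 190 mm) begins 51 mm behind the grasp point.
Start: joints at [-1.478, 0.527, 1.433, -0, 1.181, -0.178], TCP at [0.167, -0.602, 0.223] pointing down, gripper open.
Joint ranges: [-3.08, 3.08], [-0.75, 2.2], [0.22, 2.44], [-1.43, 4.57], [0, 2.65], [-2.85, 2.85]. Speed limits (rad/s): [2.79, 2.79, 3.14, 3.14, 3.14, 3.14].

### API

Orientations are given as a unit quaternion [x, y, z, w].
In Python, from rig import * gives the robot as it stands.
- The arm moves only by the tool jog_arm, never from a script. Its argument "increments" is a list that holds one entry, the list of rows, each a list of 7 numbers: the turn, a rotation vector about the world's x, y, z in degrees, then the shift along the world's x, y, z in m, then the closure, from -1 (fully open) to 1 (shut), so that 0 is half open. In form: [[[rx, ry, rz, x, y, z, jaw], ...]]. A call has 1 to 8 rows; each row is the pose to reach, as a shift and turn from the pose measured when the call began; what a row does not reach only later rows make up. A row lasts 1/10 s, in which the tool goes at most 50 mm and 8.59 degrees, less where a joint would pass 70% of its speed; a pose out of reach is approached as far as the arm can. A call with a gripper value outside its range is refused whole. The fingers move at their own pace and stop on an object; "squeeze" is the grip in N (left out, the last holds). Time passes only in rows, so rows that repeat a pose let the fingers close. It gives the time, the measured TCP pose, the force and the opening at its end, in the units of the state.
- get_obs(): the state, without advancing time (a new reading comes with each control period).
- camera(name): name is "side" or "top" or "wrist"; returns the picture (480x640x3 uint8, red, green, blue); there is no depth.
- camera_info(name): a dict with "K" (3x3 intrinsics, pixels), "k1" (the pictures are not rectified: a ray, as slopes to the right and down, at radius r is drawn at 1 + k1 r^2 times it, then the intrinsics apply), "R" (3x3) and "t" (3): a world point X has camera coordinates R X + t. Camera axes: x right, y down, z forward; pixel columns grow to the right and rows downward; lengths in m; the calibration is good to about 2 mm. A picture is of the moment at which its call begins: read the wrist's pose just before it. camera_info takes no time and is no camera call; for the wrist camera it gives the pose at the moment of the call.
- hand_in(): hands the job in, once; it reports no verdict.
The state is a dict: "time": time; "q": joint angles; "joint_velocities": joint speeds; "joint_torque": joint torques, N m; "position": TCP position; "tool_rot": TCP orientation; "ft_force": force on the tool from outside, world axes, zero at the start; "moment": the same for the moment, N m; "grip_width": finger opening in m.
Only numpy, scipy, OpenCV 4.12 (cv2) and the standard library are available. Lean on these libraries where they do the work, as an engineer would, in place of code of your own. Each camera call takes 0.05 s, during which the arm holds its last target.

## Working session

There is one attempt and no reset: what is moved stays moved. The work goes in short steps, Python scripts to look and compute and a tool call to move; the robot and the scene stay as the last step left them, time stands still between calls to the robot, and variables do not carry over. Pictures are saved under pics/ and viewed, and the job is handed in when it is done.

Besides the shell and the picture viewer there is one more tool, called after ">>>" in YAML: its name, and indented under it one key for each argument. jog_arm: Moves the arm, as the interface text tells. Its arguments: {"type":"object","properties":{"increments":{"type":"array","items":{"type":"array","items":{"type":"array","items":{"type":"number"}}}},"squeeze":{"type":"number"}},"required":["increments"]}

```bash
ls; mkdir -p pics
python3 - <<'E'
from rig import *
import cv2,json
o=get_obs();print(o)
for n in("top","side","wrist"):
    i=camera_info(n);print(n,i)
    cv2.imwrite(f"pics/{n}0.png",camera(n)[:,:,::-1])
E
```

```text
pics
{'time': 0.0, 'q': array([-1.47851186e+00,  5.28496983e-01,  1.43389706e+00,  5.71390233e-06,
        1.18135096e+00, -1.78461446e-01]), 'joint_velocities': array([ 2.36330259e-04, -5.65413995e-04, -8.49813975e-04, -1.72388865e-03,
       -5.34904976e-06, -1.77774196e-04]), 'joint_torque': array([ 9.57114789e-04, -4.40029299e+01, -1.76596963e+01,  6.32543396e-02,
        5.80909266e-02, -1.62031561e-04]), 'position': array([ 0.1671423 , -0.60149042,  0.22155434]), 'tool_rot': array([-0.09539557,  0.70139739, -0.69987702,  0.09546486]), 'ft_force': array([ 0.00293421,  0.13768544, -0.56194226]), 'moment': array([-0.01060527, -0.02972331,  0.0172616 ]), 'grip_width': 0.08684383535304209}
top {'K': array([[455.49891677,   0.        , 319.6817023 ],
       [  0.        , 455.49891677, 241.40377219],
       [  0.        ,   0.        ,   1.        ]]), 'k1': -0.057480220987434064, 'R': array([[-0.00621774, -0.99995697, -0.00688406],
       [-0.98518959,  0.00730529, -0.17131288],
       [ 0.1713558 ,  0.00571693, -0.98519262]]), 't': array([0.01849434, 0.61696925, 1.11938653])}
side {'K': array([[496.74158204,   0.        , 331.95920676],
       [  0.        , 496.74158204, 245.10977452],
       [  0.        ,   0.        ,   1.        ]]), 'k1': -0.12154614457563277, 'R': array([[-0.99337247, -0.11320281, -0.01990619],
       [-0.05414922,  0.61368053, -0.78769542],
       [ 0.10138537, -0.78139704, -0.61574319]]), 't': array([0.61250864, 0.07412469, 1.18472865])}
wrist {'K': array([[421.61536794,   0.        , 328.42803348],
       [  0.        , 421.61536794, 231.35285944],
       [  0.        ,   0.        ,   1.        ]]), 'k1': 0.015508800171133597, 'R': array([[ 0.26759388, -0.96353071, -0.00144445],
       [-0.92003319, -0.25595843,  0.29668876],
       [-0.28623845, -0.07806316, -0.95497314]]), 't': array([-0.6247028 , -0.03578673,  0.39126853])}
```

View pics/top0.png

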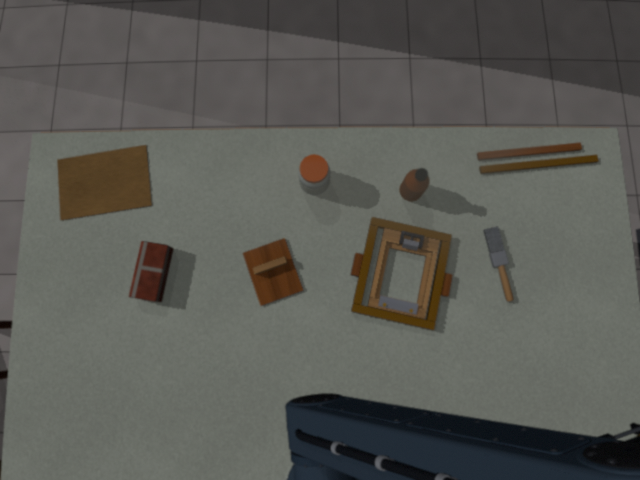

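View pics/side0.png

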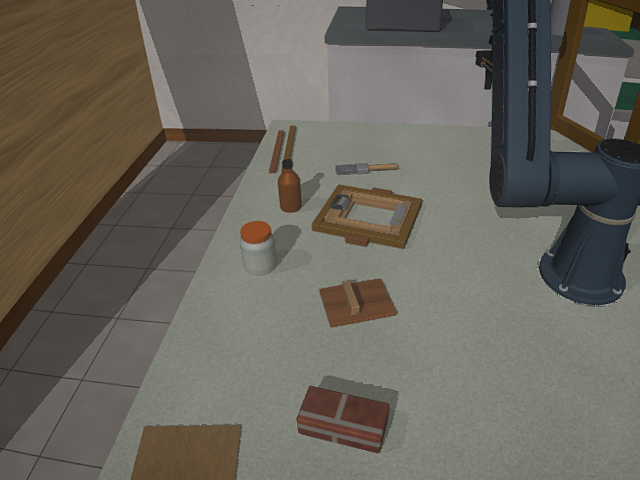

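View pics/wrist0.png

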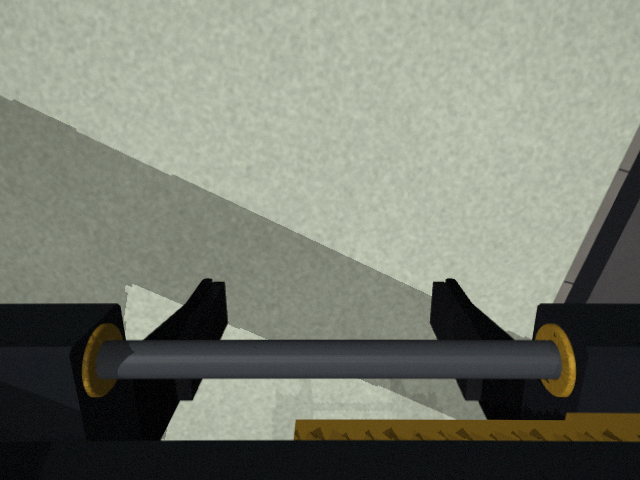

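The top view shows the panel at about (273,270), with its batten at (271,265). The frame is at (403,273), catch up at (411,241), lip down at (402,304). I'll zoom in on both.

```bash
cat > h.py <<'E'
import numpy as np,cv2
from rig import *
def ray(n,px,ci=None):
    c=ci or camera_info(n);K=c["K"];d=np.array([(px[0]-K[0,2])/K[0,0],(px[1]-K[1,2])/K[1,1]])
    s=d.copy()
    for _ in range(20): s=d/(1+c["k1"]*(s@s))
    R=c["R"];return -R.T@c["t"],R.T@np.array([s[0],s[1],1])
def onz(n,px,z,ci=None):
    o,d=ray(n,px,ci);return o+d*(z-o[2])/d[2]
def proj(n,X,ci=None):
    c=ci or camera_info(n);p=c["R"]@np.asarray(X)+c["t"];s=p[:2]/p[2];s=s*(1+c["k1"]*(s@s));return s*c["K"][0,0]+c["K"][:2,2]
def save(n,im,box=None,sc=1):
    if box: im=im[box[1]:box[3],box[0]:box[2]]
    im=cv2.resize(im,None,fx=sc,fy=sc,interpolation=cv2.INTER_CUBIC)
    cv2.imwrite("pics/"+n,im[:,:,::-1])
E
python3 - <<'E'
from h import *
im=cv2.imread("pics/top0.png")[:,:,::-1]
save("top0p.png",im,(230,225,320,315),6.5)
save("top0f.png",im,(340,205,465,340),4.4)
im=cv2.imread("pics/side0.png")[:,:,::-1]
save("side0p.png",im,(305,175,435,335),3.7)
E
```

```text
(no output)
```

View pics/top0p.png

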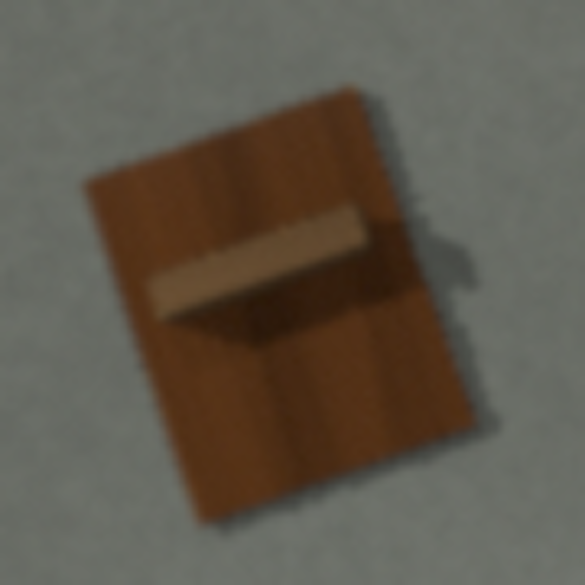

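View pics/top0f.png

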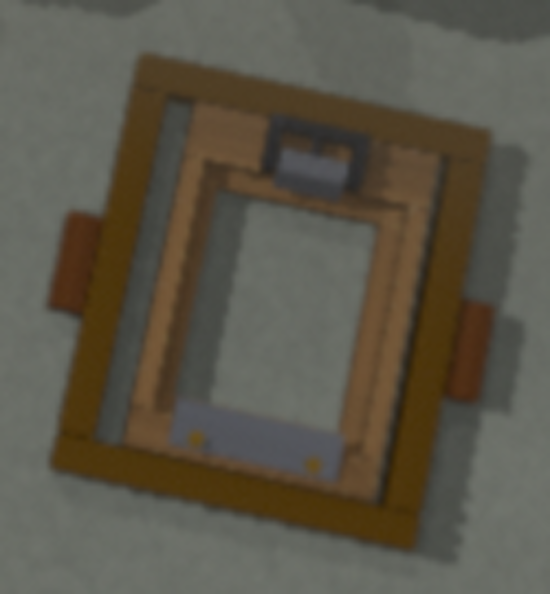

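View pics/side0p.png

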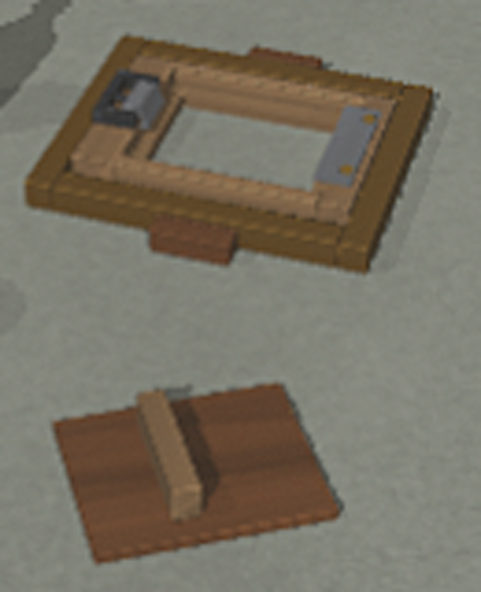

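The panel corners are clear in the crop, and the batten is nearer the top (+x world) end. In the frame, the catch is also at the +x end. The liner sits well to the right, towards -y. I'll cast rays to these points.

```bash
cat >> h.py <<'E'
def fit2(M,W):
    M=np.array(M,float);W=np.array(W)[:,:2];m=M.mean(0);w=W.mean(0)
    A=M-m;B=W-w;a=np.arctan2((A[:,0]*B[:,1]-A[:,1]*B[:,0]).sum(),(A*B).sum())
    R=np.array([[np.cos(a),-np.sin(a)],[np.sin(a),np.cos(a)]]);t=w-R@m
    return a,t,(M@R.T+t-W)*1e3
E
python3 - <<'E'
from h import *
np.set_printoptions(precision=4,suppress=True)
P=lambda c,s,o:[(np.array(p))/s+np.array(o)-.5*(1-1/s) for p in c]
# panel TL,TR,BR,BL
W=[onz("top",p,.008) for p in P([(84,185),(357,87),(475,423),(203,524)],6.5,(230,225))]
a,t,r=fit2([(.075,.06),(.075,-.06),(-.075,-.06),(-.075,.06)],W);print("panel",np.degrees(a),t,r.round(1).tolist())
Wb=[onz("top",p,.034) for p in P([(150,278),(357,204),(369,243),(162,320)],6.5,(230,225))]
a2,t2,r=fit2([(.024,.045),(.024,-.045),(.006,-.045),(.006,.045)],Wb);print("batten->panel",np.degrees(a2),t2,r.round(1).tolist())
F=[onz("top",p,.024) for p in P([(140,55),(490,131),(415,545),(55,465)],4.4,(340,205))]
f,ft,r=fit2([(.1335,.109),(.1335,-.109),(-.1235,-.109),(-.1235,.109)],F);print("frame",np.degrees(f),ft,r.round(1).tolist())
R=np.array([[np.cos(f),-np.sin(f)],[np.sin(f),np.cos(f)]])
def fr(W):return np.array([R.T@(w[:2]-ft) for w in W])
print("lip",fr([onz("top",p,.029) for p in P([(177,400),(345,437),(338,481),(170,446)],4.4,(340,205))])*1e3)
print("linerouter",fr([onz("top",p,.026) for p in P([(194,103),(445,157),(381,500),(126,443)],4.4,(340,205))])*1e3)
print("rebate top edges",fr([onz("top",p,.026) for p in P([(205,160),(408,208)],4.4,(340,205))])*1e3)
print("catch",fr([onz("top",p,.039) for p in P([(273,117),(369,137)],4.4,(340,205))])*1e3)
# side check batten top
S=[onz("side",p,.034) for p in P([(138,393),(160,390),(202,490),(172,492)],3.7,(305,175))];print("side batten",np.mean(S,0), "top batten",np.mean(Wb,0))
S=[onz("side",p,.008) for p in P([(54,423),(282,383),(342,512),(97,556)],3.7,(305,175))];print("side panel",np.mean(S,0))
S=[onz("side",p,.024) for p in P([(127,37),(433,90),(366,250),(28,186)],3.7,(305,175))];print("side frame",np.mean(S,0),"top", np.mean(F,0))
S=[onz("side",p,.029) for p in P([(343,107),(383,112),(351,186),(316,180)],3.7,(305,175))];print("side lip",fr(S)*1e3)
o=get_obs();from scipy.spatial.transform import Rotation as Ro
print(Ro.from_quat(o["tool_rot"]).as_matrix());
import rig;print([n for n in dir(rig) if n[0]!='_'])
try: print(grip_point_offset)
except Exception as e: print(e)
E
```

```text
panel 19.83070933607623 [0.5457 0.1399] [[1.0, 0.9], [1.6, 0.1], [-1.0, -2.1], [-1.7, 1.1]]
batten->panel 19.76782803896847 [0.5457 0.1401] [[-0.3, 1.6], [0.9, -0.5], [-0.3, -1.6], [-0.3, 0.6]]
frame -12.961498427782637 [ 0.5352 -0.1997] [[2.9, 0.5], [2.3, -1.7], [-3.0, -1.0], [-2.2, 2.2]]
lip [[-68.6026  45.6736]
 [-68.5225 -54.7005]
 [-94.4523 -55.433 ]
 [-95.7129  44.3687]]
linerouter [[108.3627  70.3582]
 [108.7689 -83.5521]
 [-99.6818 -82.6846]
 [-99.4055  69.5477]]
rebate top edges [[ 75.608   57.1391]
 [ 73.4287 -67.2187]]
catch [[107.2819  23.8981]
 [107.8229 -34.252 ]]
side batten [0.5589 0.1478 0.034 ] top batten [0.5598 0.1451 0.034 ]
side panel [0.5429 0.1421 0.008 ]
side frame [ 0.5356 -0.1961  0.024 ] top [ 0.54   -0.2008  0.024 ]
side lip [[-68.2966 -51.0779]
 [-98.8027 -53.7416]
 [-97.8531  47.7412]
 [-72.1536  48.3054]]
[[-0.9636 -0.0002  0.2675]
 [-0.2675  0.0016 -0.9636]
 [-0.0003 -1.     -0.0016]]
['Unreachable', 'camera', 'camera_info', 'get_obs', 'grip_point_offset', 'hand_in']
0.0187
```

The top view puts the panel at (0.546, 0.140), yaw 19.8°, and the frame at about (0.536, -0.199), yaw -13°. The liner is about -5 mm off in y. I'll take a closer wrist look at the frame.

>>> jog_arm:
  increments:
    - [[0,0,61.5,0.36,0.36,0,-1],[0,0,61.5,0.36,0.36,0,-1],[0,0,61.5,0.36,0.36,0,-1],[0,0,61.5,0.36,0.36,0,-1],[0,0,61.5,0.36,0.36,0,-1],[0,0,61.5,0.36,0.36,0,-1],[0,0,61.5,0.36,0.36,0,-1],[0,0,61.5,0.36,0.36,0,-1]]

```text
time: 0.95
position: [0.4509, -0.3174, 0.2218]
tool_rot: [-0.441, 0.553, -0.552, 0.441]
ft_force: [-0.5, -0.1, 0.2]
grip_width: 0.0871
```

>>> jog_arm:
  increments:
    - [[0,0,0.2,0.075,0.077,0,-1],[0,0,0.2,0.075,0.077,0,-1],[0,0,0.2,0.075,0.077,0,-1],[0,0,0.2,0.075,0.077,0,-1],[0,0,0.2,0.075,0.077,0,-1],[0,0,0.2,0.075,0.077,0,-1]]

```text
time: 1.55
position: [0.5247, -0.2418, 0.2217]
tool_rot: [-0.442, 0.553, -0.552, 0.441]
ft_force: [0.1, -0.5, -1.3]
grip_width: 0.087
```

Run:
```python
from h import *
import pickle
ci=camera_info("wrist");im=camera("wrist");pickle.dump((ci,im),open("w1.pkl","wb"));save("wrist1.png",im,None,1.25)
o=get_obs();print(o["time"],o["position"],o["tool_rot"],o["joint_velocities"])
```

```text
1.6 [ 0.52475646 -0.24189489  0.22175278] [-0.44181663  0.55317669 -0.55177107  0.44084272] [ 0.00033954 -0.00130932 -0.00339409  0.00305876 -0.0007782   0.00276709]
```

View pics/wrist1.png

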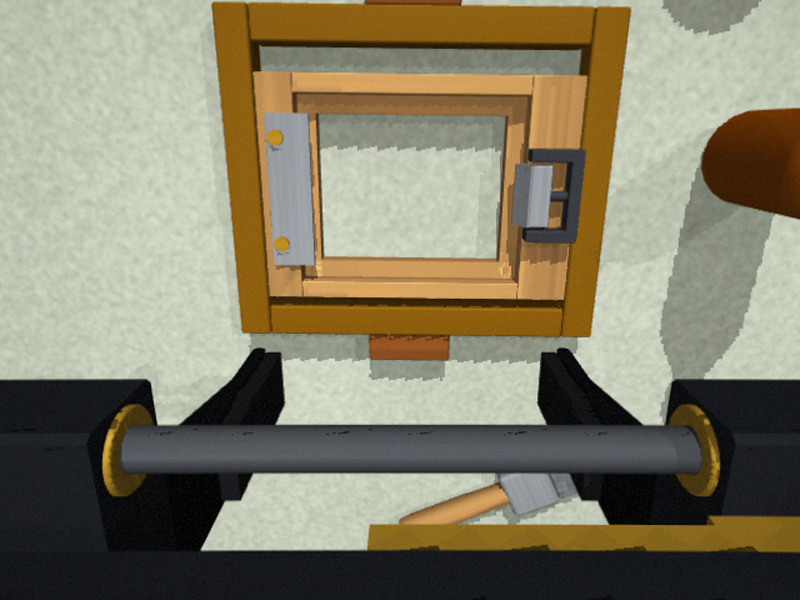

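The wrist view shows the frame clearly. Frame corners are at (214,3), (630,9), (590,336) and (243,333), rebate top edges at rows ~95 and ~281, the lip at x 265-315, and the catch at x 513-585.

Run:
```python
from h import *
import pickle
np.set_printoptions(precision=4,suppress=True)
ci,im=pickle.load(open("w1.pkl","rb"))
c=lambda p,z:onz("wrist",np.array(p)/1.25-.1,z,ci)
F=[c(p,.024) for p in [(630,9),(591,336),(243,333),(214,3)]]
f,ft,r=fit2([(.1335,.109),(.1335,-.109),(-.1235,-.109),(-.1235,.109)],F);print("frame",np.degrees(f),ft,r.round(1).tolist())
R=np.array([[np.cos(f),-np.sin(f)],[np.sin(f),np.cos(f)]])
def fr(L,z):
  return (np.array([R.T@(c(p,z)[:2]-ft) for p in L])*1e3).round(1).tolist()
print("lip",fr([(308,113),(315,265),(273,265),(265,113)],.029))
print("liner",fr([(587,75),(567,300),(270,296),(254,72)],.026))
print("rebate walls",fr([(295,93),(531,96),(516,282),(304,280)],.026))
print("house",fr([(528,149),(585,149),(576,243),(523,241)],.039))
print("nose",fr([(516,163),(513,222)],.022))
save("w1z.png",im,(195,50,480,250),2.8)
```

```text
frame -13.356356048010278 [ 0.5347 -0.2005] [[2.3, 1.3], [0.6, -1.9], [-1.3, -0.8], [-1.7, 1.5]]
lip [[-66.7, 45.4], [-66.6, -54.5], [-95.7, -54.8], [-94.0, 45.1]]
liner [[109.1, 69.8], [111.6, -79.0], [-100.2, -78.5], [-99.9, 69.3]]
rebate walls [[-74.9, 57.4], [75.0, 57.2], [74.3, -66.1], [-75.4, -66.3]]
house [[72.9, 25.2], [108.8, 25.5], [109.5, -34.8], [74.3, -33.8]]
nose [[69.3, 15.5], [70.1, -24.1]]
```

View pics/w1z.png

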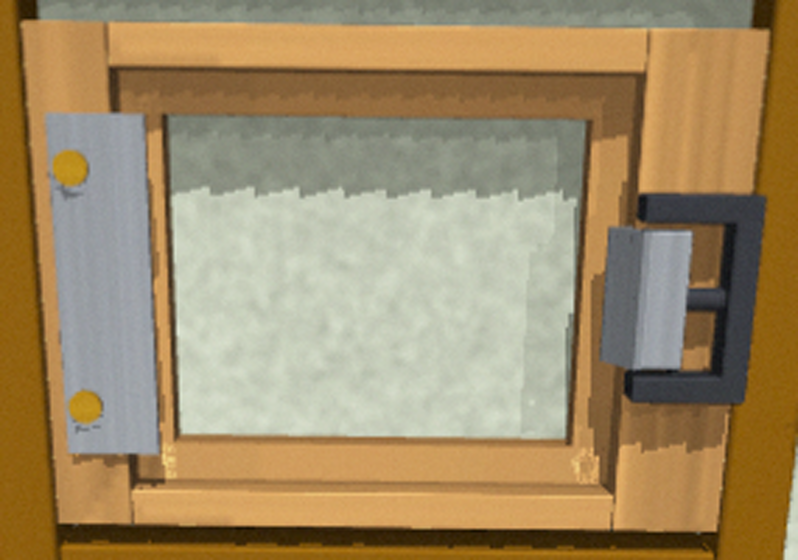

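Both cameras agree. The frame is at (0.5347, -0.2005), yaw -13.2°, and the rebate centre is -4.5 mm along the frame's y. The lip edge reads -66.7 mm, as given. Next I'll take the same view over the panel.

>>> jog_arm:
  increments:
    - [[0,0,33.1,0.035,0.342,0,-1],[0,0,33.1,0.035,0.342,0,-1],[0,0,33.1,0.035,0.342,0,-1],[0,0,33.1,0.035,0.342,0,-1],[0,0,33.1,0.035,0.342,0,-1],[0,0,33.1,0.035,0.342,0,-1],[0,0,33.1,0.035,0.342,0,-1],[0,0,33.1,0.035,0.342,0,-1]]

```text
time: 2.4
position: [0.5596, 0.1036, 0.2219]
tool_rot: [0.581, -0.404, 0.402, -0.581]
ft_force: [0.1, -0.1, -0.3]
grip_width: 0.0874
```

>>> jog_arm:
  increments:
    - [[0,0,0,0,0,0,-1],[0,0,0,0,0,0,-1]]

```text
time: 2.6
position: [0.5596, 0.1021, 0.2219]
tool_rot: [0.581, -0.404, 0.403, -0.581]
ft_force: [-0.1, 1.0, 0.6]
grip_width: 0.0869
```

Run:
```python
from h import *
import pickle
ci=camera_info("wrist");im=camera("wrist");pickle.dump((ci,im),open("w2.pkl","wb"));save("wrist2.png",im,None,1.25)
o=get_obs();print(o["time"],o["position"],o["tool_rot"],o["joint_velocities"],o["q"],o["ft_force"])
```

```text
2.65 [0.55965514 0.10176164 0.22190407] [ 0.58093415 -0.40415331  0.40275712 -0.58048455] [-0.00545008 -0.00010548 -0.00151355  0.00031592 -0.00024134  0.00249912] [-1.68454397e-02  4.53311702e-01  1.57520127e+00  6.35797868e-04
  1.11507401e+00 -3.73517440e-01] [-0.14257717 -0.28254968 -0.04783225]
```

View pics/wrist2.png

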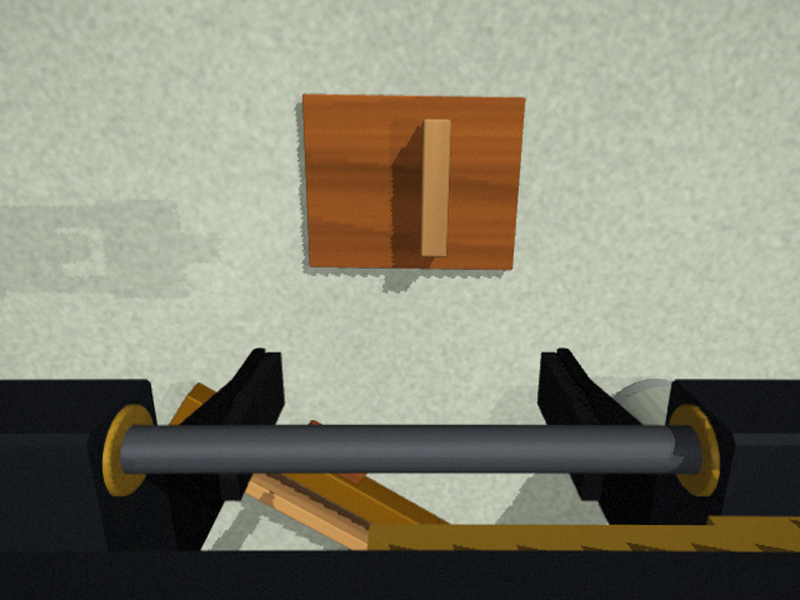

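The panel is at (303-525, 94-268) and its batten is at (422-450, 119-256).

Run:
```python
from h import *
import pickle
from scipy.spatial.transform import Rotation as Ro
np.set_printoptions(precision=4,suppress=True)
ci,im=pickle.load(open("w2.pkl","rb"))
c=lambda p,z:onz("wrist",np.array(p)/1.25-.1,z,ci)
W=[c(p,.008) for p in [(525,98),(512.5,268.5),(311,266),(303,94.5)]]
a,t,r=fit2([(.075,.06),(.075,-.06),(-.075,-.06),(-.075,.06)],W);print("panel",np.degrees(a),t,r.round(1).tolist())
W=[c(p,.034) for p in [(450.5,119.5),(446,256),(421.5,255.5),(424,119)]]
b,tb,r=fit2([(.024,.045),(.024,-.045),(.006,-.045),(.006,.045)],W);print("via batten",np.degrees(b),tb,r.round(1).tolist(),np.mean(W,0))
o=get_obs();M=Ro.from_quat(o["tool_rot"]).as_matrix();print(o["position"],np.degrees(np.arctan2(M[1,2],M[0,2])),M[:,1])
A=np.array([[np.cos(a),-np.sin(a)],[np.sin(a),np.cos(a)]])
print("batten centre from panel",t+A@[.015,0], "shift",t+A@[.015,0]-o["position"][:2])
```

```text
panel 19.71168542794061 [0.5464 0.1406] [[0.4, 1.3], [1.0, -0.7], [-0.5, -1.1], [-1.0, 0.5]]
via batten 19.774455401391997 [0.546  0.1408] [[0.3, 1.1], [0.9, -0.5], [-0.3, -1.1], [-0.9, 0.5]] [0.5601 0.1458 0.034 ]
[0.5597 0.1018 0.2219] 20.419794516221017 [-0.002   0.0006 -1.    ]
batten centre from panel [0.5605 0.1457] shift [0.0009 0.0439]
```

>>> jog_arm:
  increments:
    - [[0,0,-0.7,0.001,0.044,-0.15,0],[0,0,-0.7,0.001,0.044,-0.15,0],[0,0,-0.7,0.001,0.044,-0.15,0],[0,0,-0.7,0.001,0.044,-0.15,0],[0,0,-0.7,0.001,0.044,-0.15,0],[0,0,-0.7,0.001,0.044,-0.15,0]]

```text
time: 3.25
position: [0.5627, 0.1447, 0.0741]
tool_rot: [-0.577, 0.407, -0.408, 0.579]
ft_force: [-0.6, 0.8, 0.5]
grip_width: 0.0477
```

```bash
cat > st.py <<'E'
from h import *
from scipy.spatial.transform import Rotation as Ro
np.set_printoptions(precision=4,suppress=True)
o=get_obs();M=Ro.from_quat(o["tool_rot"]).as_matrix()
print("t",o["time"],"p",o["position"],"jawyaw",np.degrees(np.arctan2(M[1,2],M[0,2])).round(2),"jaw",M[:,2],"fing",M[:,1],"F",o["ft_force"].round(1),"Mo",o["moment"].round(2),"w",o["grip_width"])
E
python3 st.py
```

```text
t 3.25 p [0.5627 0.1447 0.0741] jawyaw 19.64 jaw [0.9418 0.3362 0.0022] fing [ 0.0021  0.0006 -1.    ] F [-0.6  0.8  0.5] Mo [ 0.01 -0.12  0.04] w 0.04769727513379535
```

>>> jog_arm:
  increments:
    - [[0,0,0,-0.002,0.001,-0.04,0],[0,0,0,-0.002,0.001,-0.062,0],[0,0,0,-0.002,0.001,-0.062,0],[0,0,0,-0.002,0.001,-0.062,0]]

```text
time: 3.65
position: [0.5626, 0.1452, 0.0145]
tool_rot: [-0.576, 0.406, -0.409, 0.579]
ft_force: [0.2, 0.3, 0.6]
grip_width: 0.0437
```

```bash
python3 st.py
```

```text
t 3.65 p [0.5626 0.1452 0.0145] jawyaw 19.6 jaw [0.942  0.3355 0.0062] fing [ 0.0063  0.0008 -1.    ] F [0.2 0.3 0.6] Mo [-0.05 -0.09  0.02] w 0.043675994516067226
```

>>> jog_arm:
  increments:
    - [[0,-0.3,0.1,-0.002,0.0005,-0.003,0],[0,-0.3,0.1,-0.002,0.0005,-0.003,0],[0,-0.3,0.1,-0.002,0.0005,-0.003,0]]

```text
time: 3.95
position: [0.5613, 0.1457, 0.0128]
tool_rot: [-0.575, 0.403, -0.411, 0.581]
ft_force: [-0.8, 0.8, 0.7]
grip_width: 0.0432
```

```bash
python3 st.py
```

```text
t 3.95 p [0.5613 0.1457 0.0128] jawyaw 19.71 jaw [0.9413 0.3372 0.0132] fing [ 0.0137  0.0009 -0.9999] F [-0.8  0.8  0.7] Mo [-0.03 -0.09 -0.01] w 0.043246255469300145
```

>>> jog_arm:
  increments:
    - [[0,0.8,0,-0.0005,0,-0.001,0],[0,0.8,0,-0.0005,0,-0.001,0],[0,0.8,0,-0.0005,0,-0.001,1],[0,0.8,0,-0.0005,0,-0.001,1],[0,0.8,0,-0.0005,0,-0.001,1],[0,0.8,0,-0.0005,0,-0.001,1],[0,0.8,0,-0.0005,0,-0.001,1],[0,0.8,0,-0.0005,0,-0.001,1]]
  squeeze: 45

```text
time: 4.75
position: [0.5606, 0.1457, 0.0117]
tool_rot: [-0.578, 0.407, -0.407, 0.578]
ft_force: [-0.2, 0.3, -0.2]
grip_width: 0.0179
```

```bash
python3 st.py
```

```text
t 4.75 p [0.5606 0.1457 0.0117] jawyaw 19.71 jaw [ 0.9414  0.3373 -0.0004] fing [-0.0008  0.0009 -1.    ] F [-0.2  0.3 -0.2] Mo [-0.01 -0.01  0.04] w 0.017928305487331334
```

Batten gripped at 17.9 mm. I'll lift it, and compute the bottle clearance and the targets.

>>> jog_arm:
  increments:
    - [[0,0,0,0,0,0.03,1],[0,0,0,0,0,0.08,1],[0,0,0,0,0,0.11,1],[0,0,0,0,0,0.11,1],[0,0,0,0,0,0.11,1]]

```text
time: 5.25
position: [0.5603, 0.1457, 0.1218]
tool_rot: [-0.578, 0.407, -0.407, 0.578]
ft_force: [-0.5, 0.1, -2.2]
grip_width: 0.0178
```

```bash
cat > plan.py <<'E'
from h import *
from scipy.spatial.transform import Rotation as Ro
import sys
np.set_printoptions(precision=4,suppress=True)
FO=np.array([.5347,-.2005,0]);FY=-13.3;LY=-.0045
TP=np.array([.015,0,.0117]) # TCP in panel
RF=Ro.from_euler('z',FY,degrees=True)
RT=Ro.from_matrix(np.array([[0,0,1],[-1,0,0],[0,-1,0.]]))  # tool axes in panel: x=-y, y=-z, z=x
def target(hx,hz,th,hy=0,pivot=(-.075,0,0)):
    RP=RF*Ro.from_euler('y',-th,degrees=True)
    hook=FO+RF.apply([hx,LY+hy,hz])
    pos=hook+RP.apply(TP-np.array(pivot))
    return pos,RP*RT
def delta(pos,R,o=None):
    o=o or get_obs();Rc=Ro.from_quat(o["tool_rot"])
    d=R*Rc.inv()
    if d.magnitude()>np.pi/2*1.2: d=(R*Ro.from_euler('y',180,degrees=True))*Rc.inv()
    return d.as_rotvec(degrees=True).round(2),(pos-o["position"]).round(4)
def where(o=None):
    o=o or get_obs();RP=Ro.from_quat(o["tool_rot"])*RT.inv()
    q=o["position"]-RP.apply(TP)
    L=RF.inv()
    e=(L*RP).as_euler('zyx',degrees=True)
    g=lambda p:(L.apply(q+RP.apply(p)-FO)-[0,LY,0])*1e3
    print("t",round(o["time"],2),"hook",g([-.075,0,0]).round(1),"free",g([.075,0,0]).round(1),"yaw,tilt,roll",(e*[1,-1,1]).round(2),"F",o["ft_force"].round(1),"Mo",o["moment"].round(2),"w",round(o["grip_width"]*1e3,1))
E
python3 - <<'E'
from plan import *
print(onz("top",(404,197),0),onz("top",(421,173),.15), "jar",onz("top",(314,166),.11))
where()
for a in [(-.060,.06,15),(-.060,.0135,15),(-.074,.0135,15)]:
    p,R=target(*a);print(a,p,delta(p,R))
E
```

```text
[ 0.7483 -0.2175  0.    ] [ 0.7671 -0.2334  0.15  ] jar [0.8006 0.0271 0.11  ]
t 5.25 hook [-130.2  298.3  110.1] free [ -4.4 380.  110.1] yaw,tilt,roll [33.01 -0.03  0.05] F [-0.5  0.1 -2.2] Mo [ 0.03 -0.16 -0.  ] w 17.8
(-0.06, 0.06, 15) [ 0.5569 -0.2104  0.0946] (array([  0.79, -15.19, -32.83]), array([-0.0034, -0.3561, -0.0272]))
(-0.06, 0.0135, 15) [ 0.5569 -0.2104  0.0481] (array([  0.79, -15.19, -32.83]), array([-0.0034, -0.3561, -0.0737]))
(-0.074, 0.0135, 15) [ 0.5433 -0.2072  0.0481] (array([  0.79, -15.19, -32.83]), array([-0.017 , -0.3529, -0.0737]))
```

The bottle is at (0.755, -0.22), well clear. I'll move to the pre-insertion pose: 15° tilt, hook end 60 mm up.

>>> jog_arm:
  increments:
    - [[0,0,0,-0.003,-0.05,0.005,1],[0,0,-8,-0.003,-0.1,0.005,1],[0,-4,-16,-0.003,-0.15,0.005,1],[0.5,-8,-24,-0.003,-0.2,0.005,1],[0.8,-15.2,-32.8,-0.003,-0.25,0.0,1],[0.8,-15.2,-32.8,-0.003,-0.3,-0.02,1],[0.8,-15.2,-32.8,-0.003,-0.356,-0.027,1],[0.8,-15.2,-32.8,-0.003,-0.356,-0.027,1]]

```text
time: 6.05
position: [0.5562, -0.2153, 0.0919]
tool_rot: [0.377, -0.479, 0.623, -0.49]
ft_force: [0.8, -0.1, -2.3]
grip_width: 0.0179
```

>>> jog_arm:
  increments:
    - [[0,0,0,0,0,0,1],[0,0,0,0,0,0,1]]

```text
time: 6.25
position: [0.5547, -0.2142, 0.09]
tool_rot: [0.377, -0.481, 0.622, -0.49]
ft_force: [0.6, 0.4, -1.9]
grip_width: 0.0176
```

Run:
```python
from plan import *
import pickle
where()
p,R=target(-.060,.06,15);print(delta(p,R))
ci=camera_info("wrist");im=camera("wrist");pickle.dump((ci,im),open("w3.pkl","wb"));save("wrist3.png",im,None,1.25)
im=camera("top");save("top3.png",im,(340,205,465,340),4.4)
im=camera("side");save("side3.png",im,(280,115,450,255),4.2)
```

```text
t 6.25 hook [-61.5  -3.7  56. ] free [83.6 -4.6 93.9] yaw,tilt,roll [-0.36 14.64  0.  ] F [ 0.6  0.4 -1.9] Mo [ 0.06  0.13 -0.  ] w 17.6
(array([-0.18, -0.33,  0.35]), array([0.0022, 0.0038, 0.0046]))
```

View pics/wrist3.png

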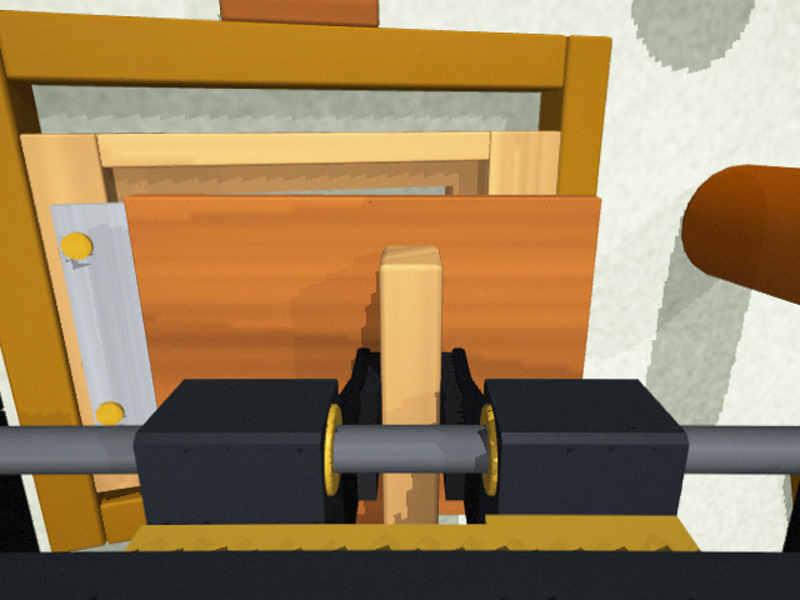

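View pics/side3.png

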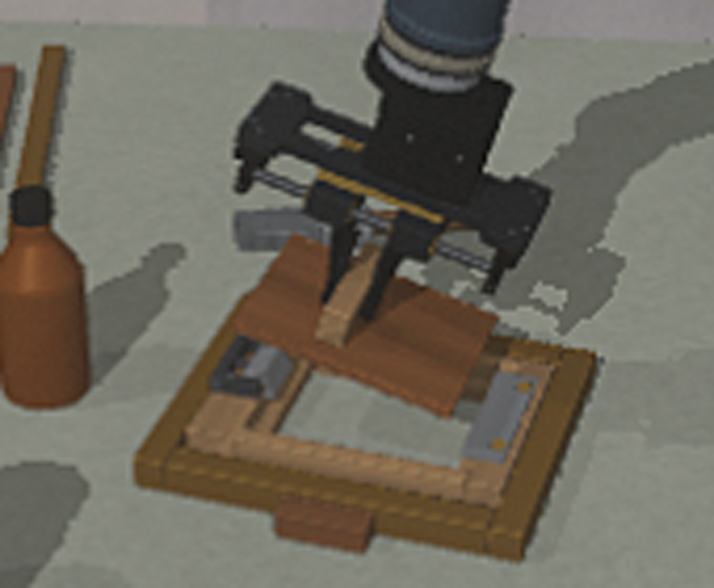

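The wrist view shows the panel's +y edge on row ~197, from (126,196) to (601,198). The rebate wall's top edge is on row ~163 and the lip edge runs (124,204) to (157,420). I'll check panel against rebate with the same camera.

Run:
```python
from plan import *
import pickle
ci,im=pickle.load(open("w3.pkl","rb"))
c=lambda p,z:onz("wrist",np.array(p)/1.25-.1,z,ci)
L=RF.inv();fr=lambda X:((L.apply(X-FO)-[0,LY,0])*1e3).round(1)
th=np.radians(14.64)
hz=.056+.008*np.cos(th)
print("hook+y top corner",fr(c((126,196),hz)),"free",fr(c((601,198),hz+.15*np.sin(th))),"expect y 60-ish-4")
print("wall",fr(c((97,165),.026)),fr(c((490,161),.026)),"lip",fr(c((124,204),.029)),"outer frame",fr(c((565,36),.024)))
save("w3z.png",im,(60,90,500,220),1.8)
where()
```

```text
hook+y top corner [-61.5  56.4  63.7] free [ 81.2  55.1 101.7] expect y 60-ish-4
wall [-78.3  63.6  26. ] [75.8 61.9 26. ] lip [-70.9  49.6  29. ] outer frame [108.7 112.7  24. ]
t 6.4 hook [-60.7  -2.6  57.2] free [84.3 -3.1 95.4] yaw,tilt,roll [-0.2  14.78 -0.01] F [ 1.  -0.  -1.3] Mo [ 0.03  0.19 -0.03] w 17.5
```

View pics/w3z.png

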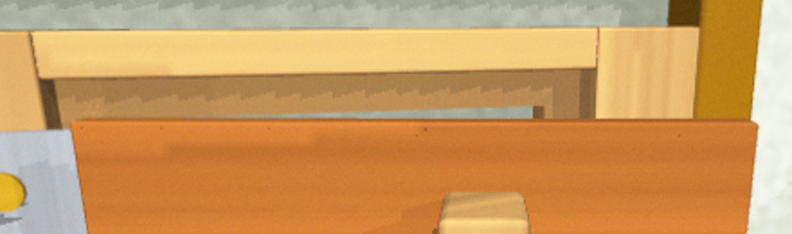

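The camera and the pose agree on the panel to within 0.5 mm, and the wall sits at about +62.7 mm as expected. I'll correct and descend.

Run:
```python
from plan import *
for a in [(-.059,.035,15),(-.059,.0145,15)]:
    p,R=target(*a);print(a,p,delta(p,R))
```

```text
(-0.059, 0.035, 15) [ 0.5579 -0.2106  0.0696] (array([-0.09, -0.2 ,  0.19]), array([ 0.0022,  0.0024, -0.0218]))
(-0.059, 0.0145, 15) [ 0.5579 -0.2106  0.0491] (array([-0.09, -0.2 ,  0.19]), array([ 0.0022,  0.0024, -0.0423]))
```

>>> jog_arm:
  increments:
    - [[-0.1,-0.2,0.2,0.002,0.0025,-0.011,1],[-0.1,-0.2,0.2,0.002,0.0025,-0.022,1],[-0.1,-0.2,0.2,0.002,0.0025,-0.022,1],[-0.1,-0.2,0.2,0.002,0.0025,-0.022,1]]

```text
time: 6.8
position: [0.5574, -0.2098, 0.0687]
tool_rot: [0.378, -0.478, 0.622, -0.492]
ft_force: [-0.2, -0.2, -2.4]
grip_width: 0.0177
```

Run:
```python
from plan import *
where()
for a in [(-.059,.0145,15)]:
    p,R=target(*a);print(a,p,delta(p,R))
```

```text
t 6.8 hook [-59.7   0.6  34.2] free [85.3  0.7 72.8] yaw,tilt,roll [ 0.05 14.92  0.03] F [-0.2 -0.2 -2.4] Mo [-0.    0.13  0.01] w 17.7
(-0.059, 0.0145, 15) [ 0.5579 -0.2106  0.0491] (array([-0.04, -0.07, -0.05]), array([ 0.0005, -0.0008, -0.0196]))
```

>>> jog_arm:
  increments:
    - [[0,0,0,0.0005,-0.0005,-0.007,1],[0,0,0,0.0005,-0.0005,-0.014,1],[0,0,0,0.0005,-0.0005,-0.02,1],[0,0,0,0.0005,-0.0005,-0.02,1],[0,0,0,0.0005,-0.0005,-0.02,1]]

```text
time: 7.3
position: [0.5578, -0.2104, 0.0483]
tool_rot: [0.378, -0.478, 0.621, -0.492]
ft_force: [-0.4, 0.7, -2.4]
grip_width: 0.0181
```

Run:
```python
from plan import *
where()
for a in [(-.059,.0145,15),(-.076,.014,15)]:
    p,R=target(*a);print(a,p,delta(p,R))
save("side4.png",camera("side"),(300,145,440,255),5)
im=camera("wrist");save("wrist4.png",im,None,1.25)
```

```text
t 7.3 hook [-59.2   0.2  13.9] free [85.7  0.2 52.5] yaw,tilt,roll [ 0.03 14.89  0.04] F [-0.4  0.7 -2.4] Mo [ 0.06  0.17 -0.01] w 18.1
(-0.059, 0.0145, 15) [ 0.5579 -0.2106  0.0491] (array([-0.06, -0.1 , -0.03]), array([ 0.0001, -0.0002,  0.0008]))
(-0.076, 0.014, 15) [ 0.5414 -0.2067  0.0486] (array([-0.06, -0.1 , -0.03]), array([-0.0164,  0.0037,  0.0003]))
```

View pics/wrist4.png

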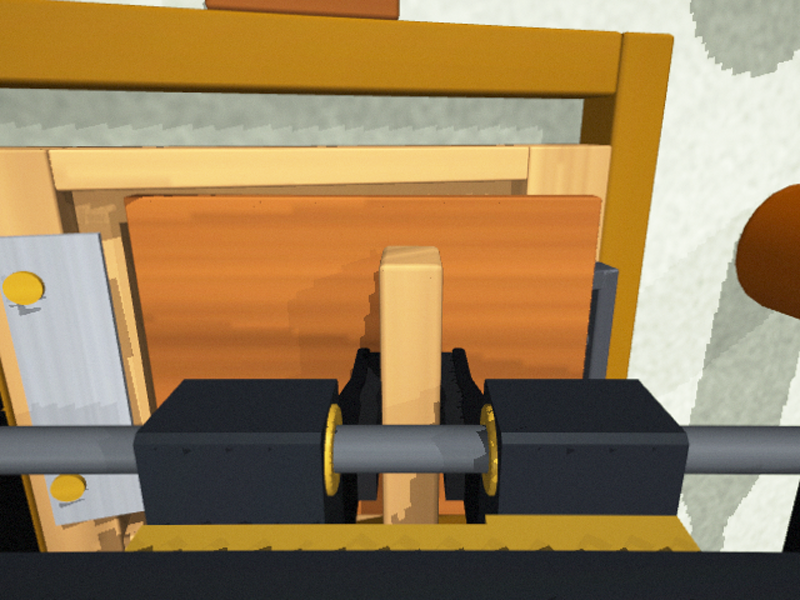

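View pics/side4.png

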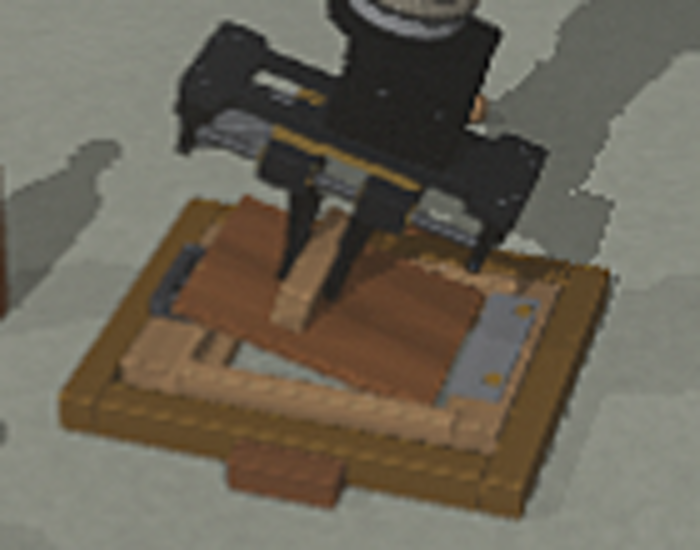

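No contact so far; the hook end is inside the rebate and just short of the lip. I'll slide it under the lip gently.

>>> jog_arm:
  increments:
    - [[0,0,0,-0.004,0.0008,0.0002,1],[0,0,0,-0.008,0.0017,0.0003,1],[0,0,0,-0.011,0.0024,0.0003,1],[0,0,0,-0.013,0.0029,0.0003,1],[0,0,0,-0.0145,0.0032,0.0003,1],[0,0,0,-0.0145,0.0032,0.0003,1]]

```text
time: 8.0
position: [0.5433, -0.2072, 0.0491]
tool_rot: [0.378, -0.478, 0.622, -0.492]
ft_force: [0.1, -0.6, -1.6]
grip_width: 0.0176
```

Run:
```python
from plan import *
where()
save("side5.png",camera("side"),(300,145,440,255),5)
save("wrist5.png",camera("wrist"),None,1.25)
```

```text
t 8.0 hook [-74.   -0.1  14.7] free [70.9 -0.  53.3] yaw,tilt,roll [ 0.04 14.93  0.02] F [ 0.1 -0.6 -1.6] Mo [0.05 0.12 0.  ] w 17.6
```

View pics/wrist5.png

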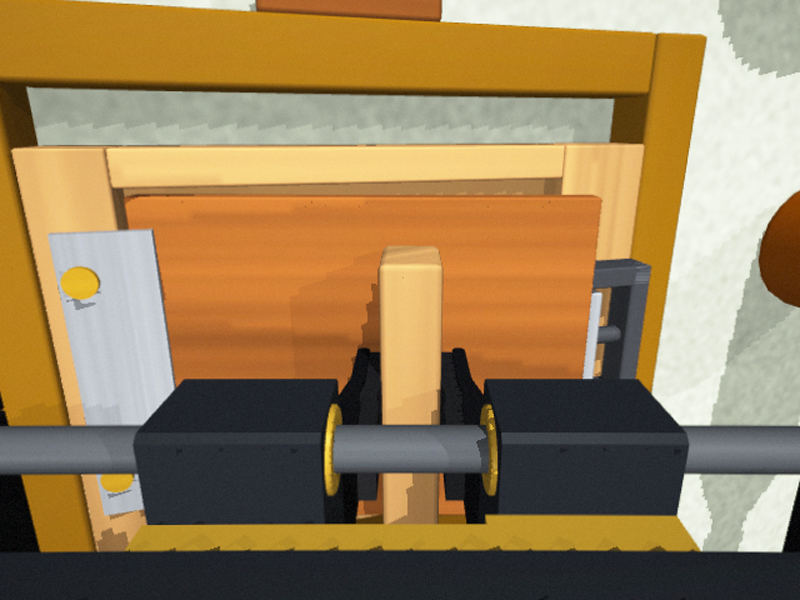

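View pics/side5.png

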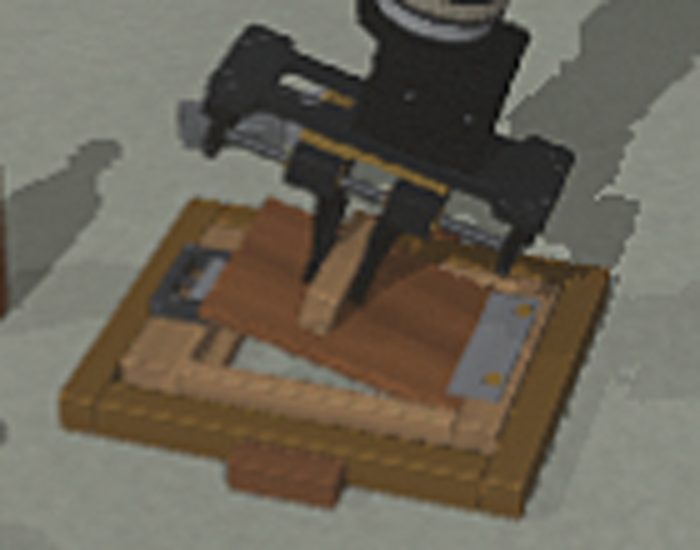

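The hook end is under the lip with no force, and the free end is inboard of the catch. A quick lateral check before swinging down.

Run:
```python
from plan import *
ci=camera_info("wrist")
c=lambda p,z:onz("wrist",np.array(p)/1.25-.1,z,ci)
L=RF.inv();fr=lambda X:((L.apply(X-FO)-[0,LY,0])*1e3).round(1)
print("panel",fr(c((127,196),.0224)),fr(c((600,197.5),.0611)))
print("wall",fr(c((112,188),.026)),fr(c((560,177),.026)),"lip",fr(c((154,231),.029)),fr(c((175,378),.029)))
print("frame inner edge +y",fr(c((100,88),.024)),fr(c((610,97),.024)))
where()
for th,hx,hz in [(11,-.0745,.0135),(7.5,-.0747,.013),(5,-.0748,.0127),(2.5,-.0749,.0123),(0,-.075,.012),(-1,-.075,.0118)]:
    p,R=target(hx,hz,th,.0);print(th,*delta(p,R))
```

```text
panel [-73.7  59.9  22.4] [68.1 59.7 61.1]
wall [-76.6  62.8  26. ] [74.3 62.7 26. ] lip [-66.2  49.8  29. ] [-66.4  -0.4  29. ]
frame inner edge +y [-75.7  91.1  24. ] [93.2 91.  24. ]
t 8.1 hook [-73.6  -0.2  14.7] free [71.3 -0.1 53.4] yaw,tilt,roll [ 0.04 14.96  0.01] F [ 0.4  0.5 -2.3] Mo [ 0.04  0.14 -0.05] w 17.5
11 [ 0.91  3.86 -0.04] [ 0.0013 -0.0001 -0.007 ]
7.5 [ 1.71  7.26 -0.04] [ 0.0026 -0.0004 -0.0129]
5 [ 2.29  9.7  -0.04] [ 0.0034 -0.0006 -0.017 ]
2.5 [ 2.86 12.13 -0.04] [ 0.0041 -0.0008 -0.0213]
0 [ 3.44 14.56 -0.04] [ 0.0046 -0.0009 -0.0255]
-1 [ 3.67 15.54 -0.04] [ 0.0047 -0.0009 -0.0273]
```

Alignment is excellent: the panel edge is at +59.8 mm against the wall at +62.7. I'll swing down.

>>> jog_arm:
  increments:
    - [[0.5,2,0,0.0007,0,-0.0035,1],[0.9,3.9,0,0.0013,0,-0.007,1],[1.3,5.6,0,0.002,-0.0002,-0.01,1],[1.7,7.3,0,0.0026,-0.0004,-0.013,1],[1.7,7.3,0,0.0026,-0.0004,-0.013,1]]

```text
time: 8.6
position: [0.5463, -0.2077, 0.0359]
tool_rot: [0.41, -0.517, 0.589, -0.467]
ft_force: [-2.9, -0.6, -0.4]
grip_width: 0.0173
```

Run:
```python
from plan import *
where()
for th,hx,hz in [(5,-.0748,.0127),(2.5,-.0749,.0123),(0,-.075,.012),(-1,-.075,.0118)]:
    p,R=target(hx,hz,th,.0);print(th,*delta(p,R))
```

```text
t 8.6 hook [-74.8   0.1  12.7] free [73.9  0.3 32. ] yaw,tilt,roll [0.08 7.39 0.01] F [-2.9 -0.6 -0.4] Mo [-0.18  0.49 -0.1 ] w 17.3
5 [ 0.55  2.33 -0.08] [ 0.0008 -0.0004 -0.0037]
2.5 [ 1.13  4.76 -0.08] [ 0.0015 -0.0005 -0.008 ]
0 [ 1.7   7.19 -0.08] [ 0.002  -0.0007 -0.0122]
-1 [ 1.93  8.17 -0.08] [ 0.0021 -0.0007 -0.014 ]
```

Contact with the ramp (-2.9 N along x), as expected. I'll keep going in small steps.

>>> jog_arm:
  increments:
    - [[0.3,1.2,0,0.0004,-0.0002,-0.002,1],[0.6,2.4,0,0.0006,-0.0004,-0.004,1],[0.9,3.6,0,0.0009,-0.0004,-0.006,1],[1.1,4.8,0,0.0012,-0.0005,-0.008,1],[1.1,4.8,0,0.0012,-0.0005,-0.008,1]]

```text
time: 9.1
position: [0.5469, -0.2078, 0.0272]
tool_rot: [0.43, -0.543, 0.565, -0.448]
ft_force: [-3.7, -0.3, -0.7]
grip_width: 0.0174
```

Run:
```python
from plan import *
where()
for th,hx,hz in [(2.5,-.0749,.0123),(0,-.075,.012),(-1,-.075,.0118)]:
    p,R=target(hx,hz,th,.0);print(th,*delta(p,R))
```

```text
t 9.1 hook [-75.9   0.1  11.9] free [74.   0.4 17.9] yaw,tilt,roll [0.12 2.31 0.  ] F [-3.7 -0.3 -0.7] Mo [ 0.1   0.67 -0.06] w 17.4
2.5 [-0.04 -0.19 -0.12] [ 0.0009 -0.0005  0.0007]
0 [ 0.53  2.25 -0.12] [ 0.0014 -0.0006 -0.0035]
-1 [ 0.76  3.22 -0.12] [ 0.0015 -0.0006 -0.0053]
```

>>> jog_arm:
  increments:
    - [[0.3,1.2,0,0.0005,-0.0003,-0.0018,1],[0.5,2.3,0,0.001,-0.0004,-0.0036,1],[0.7,3.0,0,0.001,-0.0004,-0.005,1],[0.7,3.0,0,0.001,-0.0004,-0.005,1],[0.7,3.0,0,0.001,-0.0004,-0.005,1]]

```text
time: 9.6
position: [0.5476, -0.208, 0.0237]
tool_rot: [-0.442, 0.558, -0.55, 0.436]
ft_force: [-7.9, 2.7, 11.8]
grip_width: 0.0179
```

Run:
```python
from plan import *
where()
save("side6.png",camera("side"),(300,145,440,255),5)
save("wrist6.png",camera("wrist"),None,1.25)
where()
```

```text
t 9.6 hook [-75.9  -0.   13.3] free [74.1  0.3 11.2] yaw,tilt,roll [ 0.13 -0.79 -0.01] F [-7.9  2.7 11.8] Mo [ 0.26  0.55 -0.05] w 17.9
t 9.7 hook [-75.8  -0.   13.3] free [74.2  0.3 11.2] yaw,tilt,roll [ 0.13 -0.78 -0.01] F [-7.8  1.6 11.9] Mo [ 0.29  0.5  -0.03] w 18.1
```

View pics/wrist6.png

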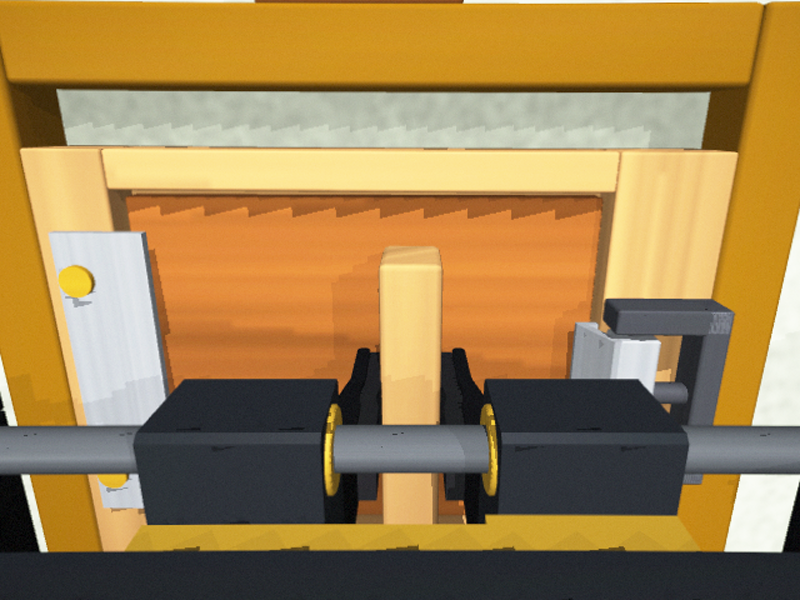

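View pics/side6.png

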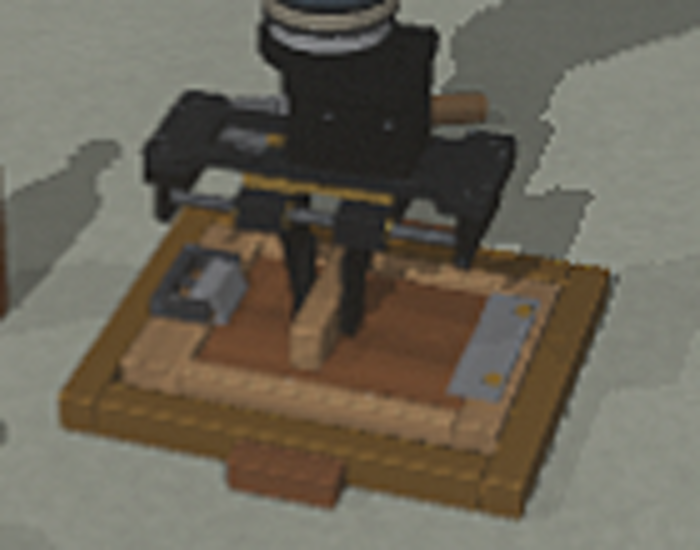

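The panel looks seated. The catch nose (575-600, 323) sits out over the panel's back, and forces are 12 N. I'll relax the small over-press to flat, open partway, rise, and look.

>>> jog_arm:
  increments:
    - [[-0.2,-0.8,0,0,0,0,1],[-0.2,-0.8,0,0,0,0,1],[-0.2,-0.8,0,0,0,0,0.3],[-0.2,-0.8,0,0,0,0,0.3],[-0.2,-0.8,0,0,0,0,0.3],[-0.2,-0.8,0,0,0,0,0.3],[-0.2,-0.8,0,0,0,0,0.3]]

```text
time: 10.4
position: [0.5479, -0.2081, 0.0237]
tool_rot: [0.439, -0.554, 0.554, -0.439]
ft_force: [-0.2, -0.3, -0.6]
grip_width: 0.0303
```

Run:
```python
from plan import *
where()
```

```text
t 10.4 hook [-75.4  -0.1  11.9] free [74.6  0.3 12.1] yaw,tilt,roll [ 0.13  0.06 -0.03] F [-0.2 -0.3 -0.6] Mo [-0.03 -0.07  0.  ] w 30.3
```

>>> jog_arm:
  increments:
    - [[0,0,0,0,0,0.03,0.3],[0,0,0,0,0,0.07,0.3],[0,0,0,-0.009,-0.038,0.1,0.3],[0,0,0,-0.009,-0.038,0.1,0.3],[0,0,0,-0.009,-0.038,0.1,0.3],[0,0,0,-0.009,-0.038,0.1,0.3]]

```text
time: 11.0
position: [0.5379, -0.245, 0.1227]
tool_rot: [-0.439, 0.555, -0.553, 0.439]
ft_force: [-0.6, -0.6, 0.4]
grip_width: 0.0307
```

Run:
```python
from plan import *
import pickle
ci=camera_info("wrist");im=camera("wrist");pickle.dump((ci,im),open("w7.pkl","wb"));save("wrist7.png",im,None,1.25)
save("side7.png",camera("side"),(300,145,440,255),5)
print(get_obs()["position"],get_obs()["ft_force"])
```

```text
[ 0.5379 -0.2447  0.1222] [-0.8042  0.1212 -0.8347]
```

View pics/wrist7.png

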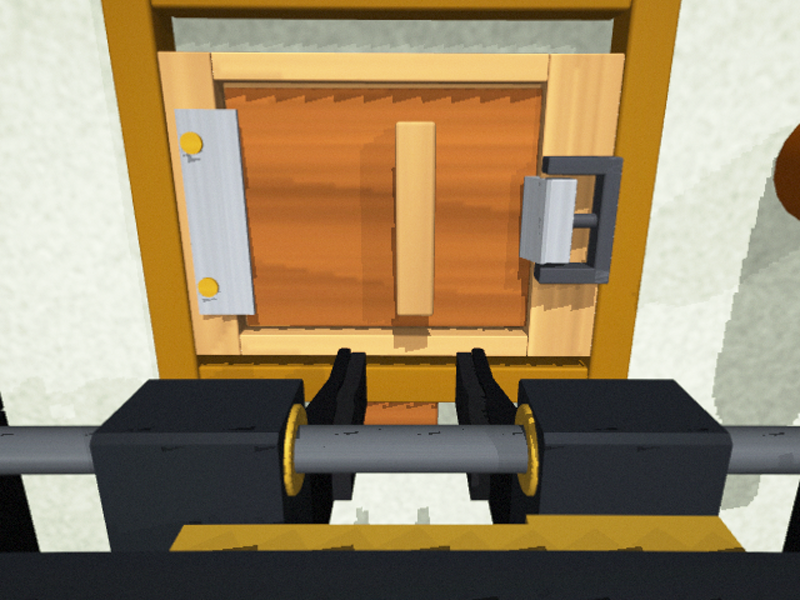

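View pics/side7.png

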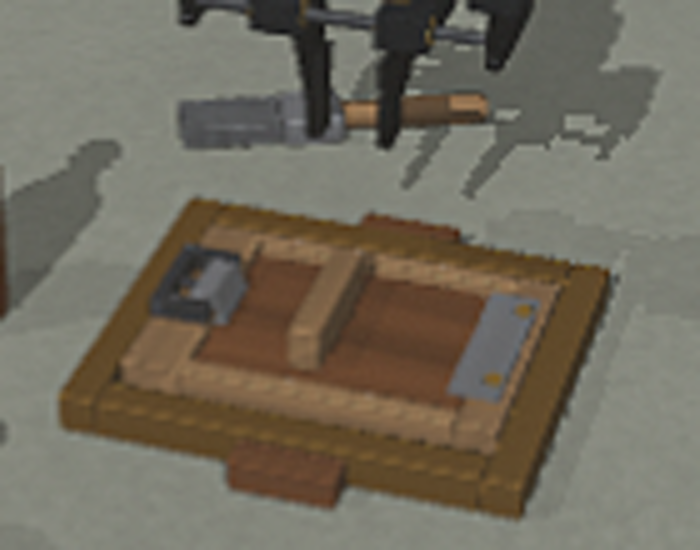

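The panel is in the rebate under the lip, and the catch nose (left edge x≈522) overhangs it. I'll measure nose extension and batten height.

Run:
```python
from plan import *
import pickle
ci,im=pickle.load(open("w7.pkl","rb"))
c=lambda p,z:onz("wrist",np.array(p)/1.25-.1,z,ci)
L=RF.inv();fr=lambda X:((L.apply(X-FO)-[0,LY,0])*1e3).round(1)
print("nose",fr(c((526,177),.022)),fr(c((521.5,258),.022)))
print("house",fr(c((544,156),.039)),fr(c((536,282),.039)),"lip",fr(c((238,110),.029)),fr(c((254,315),.029)))
B=[(435,122),(434,315),(396,315),(396.5,122)]
print("batten@46",[fr(c(p,.046)).tolist() for p in B])
# triangulate batten end centres: wrist+ side
def tri(a,b):
    (o1,d1),(o2,d2)=a,b;A=np.stack([d1,-d2],1);s=np.linalg.lstsq(A,o2-o1,rcond=None)[0]
    p,q=o1+d1*s[0],o2+d2*s[1];return (p+q)/2,np.linalg.norm(p-q)
for n,pw,ps in [("-y end",(415,315),None),("+y end",(415.5,122),None)]: pass
sp=lambda p:np.array(p)/5-.4+[300,145]
for n,pw,p in [("batten +y end top",(415.5,122),(306,335)),("nose +y",(526,177),(216,322)),("panel top at +y wall, hook: lip edge corner +y",(238,110),(484,398))]:
    X,e=tri(ray("wrist",np.array(pw)/1.25-.1,ci),ray("side",sp(p)));print(n,fr(X),"gap mm",e*1e3)
save("w7z.png",im,(390,110,510,250),5)
```

```text
nose [69.6 19.2 22. ] [ 70.1 -21.4  22. ]
house [73.5 30.1 39. ] [ 74.2 -29.2  39. ] lip [-65.8  49.6  29. ] [-67.2 -50.2  29. ]
batten@46 [[23.8, 44.6, 46.0], [24.7, -43.8, 46.0], [6.4, -43.8, 46.0], [7.2, 44.5, 46.0]]
batten +y end top [14.  44.2 42.4] gap mm 2.9791407350788313
nose +y [70.9 19.6 22.9] gap mm 2.9075270357238163
panel top at +y wall, hook: lip edge corner +y [-78.4  46.1  19.3] gap mm 19.95438033277842
```

View pics/w7z.png

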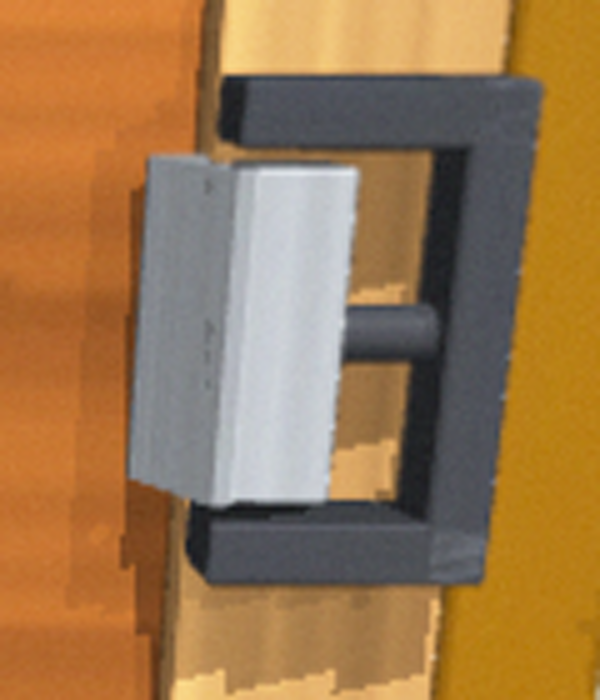

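The nose is fully sprung out: 69.6-70.1 mm measured, 69.5 nominal. The batten lies at x 6.5-24 mm, as it should with the panel home. One last top view, then I'll hand in.

>>> jog_arm:
  increments:
    - [[0,0,0,-0.08,-0.04,0.1,0.3],[0,0,0,-0.08,-0.04,0.1,0.3],[0,0,0,-0.08,-0.04,0.1,0.3],[0,0,0,-0.08,-0.04,0.1,0.3],[0,0,0,-0.08,-0.04,0.1,0.3]]

```text
time: 11.6
position: [0.4578, -0.2841, 0.2218]
tool_rot: [-0.439, 0.555, -0.553, 0.439]
ft_force: [-0.4, -0.2, -0.3]
grip_width: 0.0303
```

Run:
```python
from h import *
a=camera("top");save("top8.png",a);save("side8.png",camera("side"),(300,145,440,255),5)
b=cv2.imread("pics/top0.png")[:,:,::-1]
for n,(x0,y0,x1,y1) in dict(jar=(290,145,340,200),bottle=(398,160,432,205),brush=(480,222,518,305),weight=(125,235,178,308)).items():
    print(n,np.abs(a[y0:y1,x0:x1].astype(int)-b[y0:y1,x0:x1]).mean())
o=get_obs();print(o["time"],o["ft_force"],o["position"])
```

```text
jar 12.313454545454546
bottle 10.448148148148148
brush 38.17818642993025
weight 9.814680796071336
11.7 [0.12563654 0.42257814 0.35135226] [ 0.45785374 -0.28338007  0.22065647]
```

View pics/top8.png

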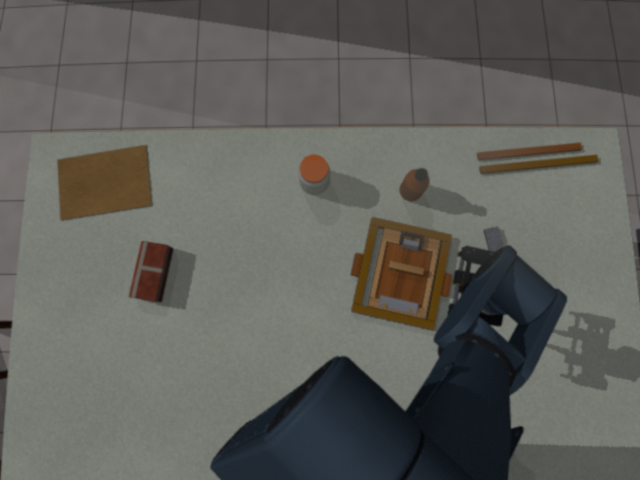

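View pics/side8.png

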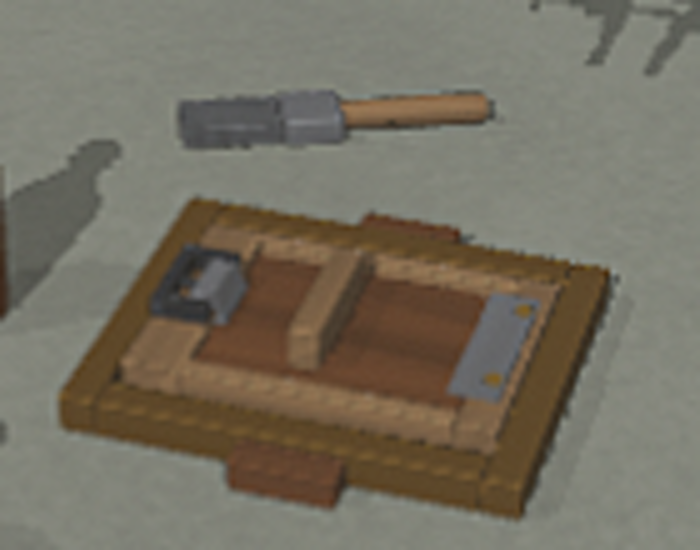

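The panel is flat in the rebate, the catch is over it, and the bystanders are where they were. The brush is partly hidden by the arm in the top view, but the side view shows it in place.

```bash
python3 -c "
from rig import *
print(hand_in())"
```

```text
the job is handed in; nothing more can be done
None
```

The panel is in the frame, batten side up, and I handed the job in at about 11.7 s. I gripped it by the batten, slid its far end under the lip at a 15° tilt, swung it down past the catch, released it and backed away. The highest wrist force I saw was about 14 N.

**Catch:** it is sprung back out over the panel. The nose measured 69.6–70.1 mm along the frame's x, against 69.5 nominal.

**Seating:** at release the gripper pose put both panel ends at ledge height, 11.9 mm at the hook end and 12.1 mm at the free end (nominal 12). The batten was at its expected place, and the wrist force had dropped to zero.

**Checks that disagreed or were weak:**
- A rough two-camera estimate put the batten top at 42.4 mm instead of the nominal 46 mm. The two rays missed each other by 3 mm, so I did not count it.
- A similar attempt on the lip corner missed by 20 mm, so I discarded it.
- While I was pressing down, the tool pose read -0.8° past flat. I relaxed it to level before letting go.
- The hook end is hidden by the lip, so nothing showed directly that it is flat on the ledge.

**Other things:** the jar, bottle and weight look unmoved in the top view. The arm partly hid the brush there, but the side view shows it in place.

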